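# Clear the rock off the extractor's control box and start the dust extractor

### The job

Somebody parked a freshly glued rock on the guard rails of the dust extractor's control box, over the keys. Lift it off and set it down gently, right way up, flat on the floor of the grey tray and let go of it; then start the extractor: press the small round reset key fully in and let it come back up, and after that press the square start key fully in, keep it in for about one second and let it up. Do not press the big mushroom-shaped stop key, do not hold two keys down together, and leave the pebble in the tray, and the stone chip and glue bottle between box and tray, where they are.

Things in the scene. Friction and masses are not known exactly. Their poses are not given: they have to be found in the camera images.
- station: Extractor's control box, fixed: grey, 150 (x) x 250 (y) x 55 mm high; origin: centre of its underside. On top, three keys in a row along its y at -70, 0, +70 mm (which is where varies). Two guard rails (12 mm bars) along its y at x = -62 and +62 mm, 230 mm long, tops 125 mm above the bench, on posts at y = +-112 mm; clear gap between rails 112 mm.
- rock: Grey rock, 0.4 to 0.7 kg, lying across both rails at the start: a rough flat slab 170 (its x) x 130 (its y, corners cut off) x 22 mm thick, and on its middle a rib 104 mm long (along x), 44 mm wide (y) and 42 mm high above the slab, with near flat sides to grip from above. 64 mm high in all. Origin: centre of the flat underside; z up through the rib.
- tray: Grey plastic open tray, fixed to the bench, 300 (its x) x 240 (its y) x 60 mm high, walls and floor 5 mm thick; origin at the centre of its underside, so the inner floor is 5 mm above it. A pebble lies in its +x end.
- reset (a joint): Travel of the small round reset key: 0 up, 0.006 m fully in. It springs back up (about 5 N fully in).
- reset_top (a point): Centre of the top face of the small round reset key (flat, 22 mm across, moves with it), 85 mm above the bench when up.
- start (a joint): Travel of the square start key: 0 up, 0.006 m fully in. It springs back up (about 5 N fully in).
- start_top (a point): Centre of the top face of the square start key (flat, 36 x 36 mm, moves with it), 85 mm above the bench when up.
- stop (a joint): Travel of the mushroom stop key: 0 up, 0.006 m fully in. Not to be pressed.
- stop_top (a point): Centre of the top of the mushroom stop key (domed, 45 mm across, moves with it), 95 mm above the bench when up.
- pebble: Bystander: loose grey pebble 42 x 34 x 26 mm in the +x end of the tray; origin at the centre of its underside.
- chip: Bystander: loose pale brown stone chip 44 x 32 x 20 mm lying between control box and tray, nearer the robot; origin at the centre of its underside.
- glue: Bystander: white glue bottle, 38 mm across, 110 mm high, standing between control box and tray, farther from the robot; origin at the centre of its underside.
Mind the look-alikes: they are no part of the job. What is shaped like the rock but blue or red is not meant.

How it is judged:
By the outcome, as a careful person would: the job done as asked, in the order asked, and still so for the second after the job is handed in, with the robot touching nothing.
It also fails if it takes over 64 s, if anything falls off the work surface, if the arm or the gripper's body presses on something with over 40 N, if the wrist force passes 120 N, or if a joint passes its speed limit or range.

### The arm

A 6-joint arm with a two-finger parallel gripper is mounted at the origin on the work surface. World frame = base frame: x ahead of the robot, y to its left, z up, the work surface at z = 0. Lengths are in m, angles in rad, forces in N, time in s.
With the tool pointing down it reaches from about 0.325 to 0.775 m from the base axis. Payload 5.5 kg.
Tool frame: the origin (TCP) lies between the finger pads; the fingertips stand 19 mm ahead of it and the grasp point (between the pads) is the TCP; z points along the fingers, y is the line along which they close (so a half turn about z gives the same grasp; the last joint's range is limited). The gripper opens to 88 mm and grips with 3 to 60 N. Pads are 20 mm wide; open, the fingers measure 115 mm over their backs; the gripper's body (75 mm by 178 mm) begins 61 mm behind the grasp point.
Start: joints at [1.234, 0.091, 1.231, -0, 1.82, -0.057], TCP at [0.166, 0.577, 0.242] pointing down, gripper open.
Joint ranges: [-2.87, 2.87], [-0.86, 2.18], [0.17, 2.46], [-1.51, 4.65], [0.06, 2.69], [-2.65, 2.65]. Speed limits (rad/s): [2.57, 2.57, 3.01, 3.14, 3.14, 3.14].

### API

Orientations are given as a unit quaternion [x, y, z, w].
In Python, from rig import robot gives the robot as it stands. The module is installed in compiled form; this text tells all that it offers.
- The arm moves only by the tool step_arm, never from a script. Its argument "increments" is a list of rows, each an object of numbers: "x", "y", "z": the shift along the tool's x, y, z in mm; "wx", "wy", "wz": the turn, a rotation vector about the tool's x, y, z in degrees. In form: [{"x": .., "y": .., "z": .., "wx": .., "wy": .., "wz": ..}, ...]. A call has exactly 10 rows; each row shifts and turns the commanded pose from where the row before left it, along the tool's axes as they then stand; what a row does not reach is not made up. A row lasts 1/8 s, in which the tool goes at most 62.5 mm and 10.7 degrees, less where a joint would pass 70% of its speed; a pose out of reach is approached as far as the arm can. A call is refused whole if a number of a shift passes 62.5 or a number of a turn 10.7, either way. A call with a gripper value outside its range is refused whole. "jaw" is the closure, from -1 (fully open) to 1 (shut), set as the call begins (left out, the last holds). The fingers move at their own pace and stop on an object; "newtons" is the grip in N (left out, the last holds). Time passes only in rows, so rows that do not move let the fingers close, or fill a call up. It gives the time, the measured TCP pose, the force, the opening and the grip force at its end, in the units of the state.
- robot.get_state(): the state, without advancing time (a new reading comes with each control period).
- robot.capture(name): name is "scene" or "top" or "wrist"; returns (picture, depth): 400x640x3 uint8, red, green, blue; 400x640 float32, m along the optical axis (not along the pixel's ray), 0 where there is no reading.
- robot.camera_info(name): a dict with "fovy" (degrees; the focal length in pixels is half the picture's height over the tangent of half this angle, whatever the lens; pixels are square), "cx", "cy" (the principal point, pixels), "world_to_cam" (4x4, takes a point from world to camera coordinates). Camera axes: x right, y up, looking along -z (the intrinsics and any distortion apply to the point x, -y, -z); pixel columns grow to the right and rows downward; lengths in m; the calibration is good to about 2 mm. A picture is of the moment at which its call begins: read the wrist's pose just before it. camera_info takes no time and is no camera call; for the wrist camera it gives the pose at the moment of the call.
- robot.job_done(): hands the job in; it is judged then, once.
Trained networks look in the newest picture that a camera, given by its name, has taken for a name from the list of things; names that differ only in an ending like _2 or _b are one class to them, and where a whole thing is asked for, a point or a joint stands for the part that bears it (a point fixed in the world has none). Each returns a list of dicts, best first, with "p" (0 to 1); they miss things now and then, are a little off and sometimes report something else, mostly with a low value. They report only what shows in the picture. A call takes as long as a camera call. They do not tell look-alikes from the thing itself.
- robot.look_for(camera, query): "centre" ([row, column] in pixels, amid what is visible of it).
- robot.masks_of(camera, query): "mask" (400x640 bool, what is visible of it) and "centre" ([row, column] in pixels, amid what is visible of it).
- robot.landmark_of(camera, query): "centre" ([row, column] in pixels: a listed point, or the origin of a listed thing).
The state is a dict: "t": time; "joint_pos": joint angles; "joint_vel": joint speeds; "joint_torque": joint torques, N m; "ee_pos": TCP position; "ee_rot": TCP orientation; "force": force on the tool from outside, world axes, zero at the start; "torque": the same for the moment, N m; "grip_width": opening from 0.0 (shut) to 1.0 (fully open); "grasp_force": force on a finger pad.
Only numpy, scipy, OpenCV 4.12 (cv2) and the standard library are available. Lean on these libraries where they do the work, as an engineer would, in place of code of your own. Each camera call takes 0.05 s, during which the arm holds its last target. There are 200 camera calls.

## Working session

There is one attempt and no reset: what is moved stays moved. The work goes in short steps, Python scripts to look and compute and a tool call to move; the robot and the scene stay as the last step left them, time stands still between calls to the robot, and variables do not carry over. Pictures are saved under pics/ and viewed, at most 10 in all, crops included, and the job is handed in when it is done.

Besides the shell and the picture viewer there is one more tool, called after "Call:" in YAML: its name, and indented under it one key for each argument. step_arm: Moves the arm, as the interface text tells. Its arguments: {"type":"object","properties":{"increments":{"type":"array"},"jaw":{"type":"number"},"newtons":{"type":"number"}},"required":["increments"]}

```bash
mkdir -p pics; cat > h.py <<'E'
import numpy as np, cv2
from rig import robot
def ray(cam,info=None):
    i=info or robot.camera_info(cam); f=200/np.tan(np.radians(i["fovy"])/2)
    return i,f
def world(cam,depth,info=None):
    i,f=ray(cam,info); r,c=np.mgrid[0:400,0:640].astype(float)
    d=depth.astype(float)
    P=np.stack([(c-i["cx"])/f*d,-(r-i["cy"])/f*d,-d,np.ones_like(d)],-1)
    W=P@np.linalg.inv(np.array(i["world_to_cam"])).T
    W=W[...,:3]; W[d<=0]=np.nan
    return W
def save(n,p): cv2.imwrite(f"pics/{n}.png",p[...,::-1])
E
python3 - <<'E'
from h import *
s=robot.get_state(); print(s["ee_pos"],s["ee_rot"],s["t"])
for cam in ("top","scene"):
    i=robot.camera_info(cam); print(cam,{k:v for k,v in i.items() if k!="world_to_cam"})
    p,d=robot.capture(cam); save(cam+"0",p); W=world(cam,d); np.save(cam+"0.npy",W)
    for q in ["rock","station","tray","pebble","chip","glue","reset_top","start_top","stop_top"]:
        for o in robot.landmark_of(cam,q)[:3]:
            r,c=np.round(o["centre"]).astype(int)
            print(cam,q,round(o["p"],2),r,c,np.round(W[min(max(r,0),399),min(max(c,0),639)],3))
print(robot.get_state()["t"])
E
```

```text
[0.16563342 0.57641919 0.24053611] [ 1.39461491e-01  9.90227039e-01 -9.35847634e-04 -1.68484753e-04] 0.0
top {'fovy': 50.61204697170473, 'cx': 319.15753089973526, 'cy': 199.70363367498476}
top rock 0.84 271 459 [ 0.308 -0.355  0.067]
top rock 0.82 173 435 [ 0.512 -0.275  0.185]
top rock 0.8 266 363 [ 0.32  -0.139  0.064]
top station 0.92 177 410 [ 0.51  -0.232  0.145]
top station 0.22 159 193 [0.572 0.261 0.035]
top tray 0.71 205 200 [0.464 0.248 0.009]
top tray 0.52 171 391 [ 0.534 -0.204  0.083]
top tray 0.49 135 304 [ 0.63  -0.004  0.039]
top pebble 0.78 159 194 [0.573 0.26  0.031]
top chip 0.7 214 296 [0.441 0.015 0.021]
top glue 0.88 132 303 [ 0.631 -0.002  0.064]
top reset_top 0.48 204 199 [0.467 0.252 0.005]
top start_top 0.73 170 386 [ 0.536 -0.192  0.084]
scene {'fovy': 53.2149414785602, 'cx': 322.2024329503956, 'cy': 197.0749853792483}
scene rock 0.85 258 189 [ 0.333 -0.391  0.021]
scene rock 0.65 252 260 [ 0.559 -0.312  0.157]
scene rock 0.61 212 256 [ 0.354 -0.166  0.049]
scene station 0.8 279 273 [ 0.575 -0.298  0.054]
scene station 0.39 272 245 [ 0.527 -0.343  0.083]
scene tray 0.95 176 373 [0.476 0.251 0.004]
scene pebble 0.51 187 401 [0.587 0.256 0.015]
scene pebble 0.22 272 245 [ 0.527 -0.343  0.083]
scene chip 0.69 212 317 [ 0.451 -0.006 -0.002]
scene chip 0.18 174 370 [0.46  0.255 0.003]
scene glue 0.76 246 369 [ 0.662 -0.012  0.005]
scene reset_top 0.42 272 247 [ 0.532 -0.34   0.085]
scene start_top 0.44 241 288 [ 0.575 -0.238  0.146]
1.0
```

View pics/top0.png

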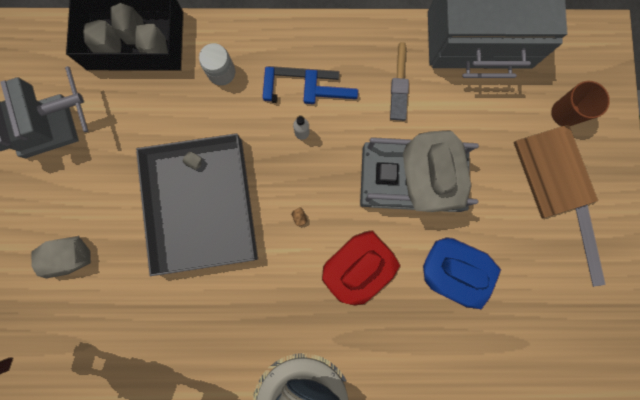

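View pics/scene0.png

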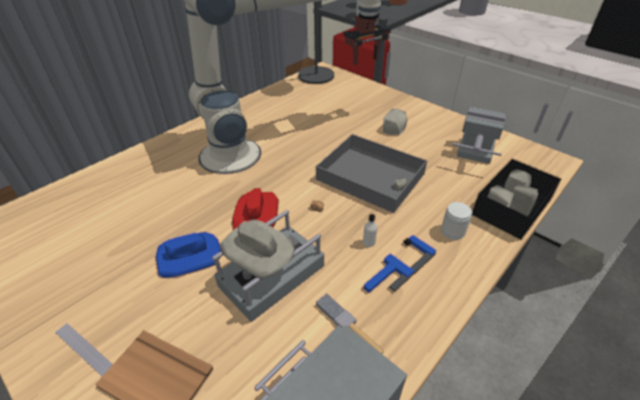

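The top view shows the grey rock at about (437,172) lying across the rails, with a square key visible at (387,173). The tray is at (197,205) with the pebble at (194,160), the chip at (299,216) and the glue at (301,128). The red and blue rocks are decoys. Next I'll fit the poses.

```bash
python3 - <<'E'
from h import *
W=np.load("top0.npy")
def rect(n,m):
    P=W[m][:,:2]; r=cv2.minAreaRect((P*1000).astype(np.float32)); print(n,m.sum(),np.round(r[0],1),np.round(r[1],1),round(r[2],1),"z",np.round(np.nanpercentile(W[m][:,2],[5,50,95]),3))
    return r
x,y,z=W[...,0],W[...,1],W[...,2]
b=(x>.4)&(x<.66)&(y<-.1)&(y>-.42)
rib=b&(z>.178)&(y<-.2); rect("rib",rib)
rib=b&(z>.17)&(y<-.2); rect("rib",rib)
rock=b&(z>.138)&(y<-.2);rect("rock",rock)
rails=b&(z>.108)&(z<.132); rect("rails",rails)
st=b&(z>.04)&(z<.132); rect("station",st)
lid=b&(z>.05)&(z<.06); rect("lid",lid)
key=b&(z>.078)&(z<.095)&(y>-.23); rect("key",key)
t=(x>.25)&(x<.7)&(y>.08)&(y<.42)
wall=t&(z>.052)&(z<.07); rect("tray walls",wall)
fl=t&(z>-.0)&(z<.012)
peb=t&(z>.018)&(z<.04)&(x>.54)&(x<.6)&(y>.22)&(y<.3); rect("pebble",peb)
c=(x>.4)&(x<.5)&(abs(y-.015)<.06)&(z>.008); rect("chip",c)
c=(x>.58)&(x<.7)&(abs(y)<.05)&(z>.03); rect("glue",c)
S=np.load("scene0.npy"); W=S;x,y,z=W[...,0],W[...,1],W[...,2]
b=(x>.4)&(x<.66)&(y<-.1)&(y>-.42)
rect("S rib",b&(z>.178)); rect("S st",b&(z>.04)&(z<.132)); rect("S keys",b&(z>.078)&(z<.1)&(abs(x-.53)<.04));rect("S rails",b&(z>.108)&(z<.122))
t=(x>.25)&(x<.7)&(y>.08)&(y<.42);rect("S tray walls",t&(z>.052)&(z<.07))
E
```

```text
rib 950 [ 525.1 -292.6] [100.   43.1] 7.1 z [0.181 0.188 0.191]
rib 1046 [ 524.7 -292.5] [104.4  43.6] 7.1 z [0.175 0.188 0.191]
rock 4401 [ 526.5 -291.4] [171.9 135.2] 7.3 z [0.142 0.147 0.19 ]
rails 606 [ 520.6 -267. ] [239.5 154. ] 86.7 z [0.119 0.123 0.127]
station 3274 [ 523.3 -266.9] [250.5 158.6] 86.2 z [0.051 0.056 0.125]
lid 1978 [ 528.2 -267.2] [250.5 148.8] 86.2 z [0.052 0.055 0.058]
key 273 [ 531.4 -182.8] [ 65.9 130. ] 86.7 z [0.081 0.085 0.088]
tray walls 1231 [464.8 248.1] [300.5 240.9] 8.6 z [0.054 0.059 0.062]
pebble 225 [572.3 265.6] [40.4 33.6] 63.8 z [0.021 0.03  0.034]
chip 210 [435.6   7.4] [42.  32.2] 26.3 z [0.014 0.019 0.022]
glue 270 [644.7   1.9] [32.3 37.3] 8.8 z [0.035 0.074 0.111]
S rib 573 [ 530.1 -293.9] [100.9  44.2] 8.9 z [0.18  0.187 0.19 ]
S st 3497 [ 535.6 -269.5] [249.5 154.2] 87.0 z [0.047 0.054 0.123]
S keys 90 [ 538.5 -264.9] [168.   35.3] 89.9 z [0.08  0.083 0.085]
S rails 248 [ 533.6 -268.6] [241.  136.1] 86.9 z [0.11  0.119 0.122]
S tray walls 552 [468.5 246.1] [300.9 247.9] 8.5 z [0.053 0.056 0.06 ]
```

Call:
step_arm:
  increments:
    - {"x": -20,"y": -25,"z": -6}
    - {"x": -37,"y": -46,"z": -6}
    - {"x": -37,"y": -46,"z": -6}
    - {"x": -37,"y": -46,"z": -6}
    - {"x": -37,"y": -46,"z": -6}
    - {"x": -37,"y": -46,"z": -6}
    - {"x": -37,"y": -46,"z": -6}
    - {"x": -37,"y": -46,"z": -6}
    - {"x": -37,"y": -46,"z": -6}
    - {"x": -37,"y": -46,"z": -6}
  jaw: -1
  newtons: 30

```text
invalid input at $.increments[0]: expected keys x, y, z, wx, wy, wz
```

Call:
step_arm:
  increments:
    - {"x": -37,"y": -46}
    - {"x": -37,"y": -46}
    - {"x": -37,"y": -46}
    - {"x": -37,"y": -46}
    - {"x": -37,"y": -46}
    - {"x": -37,"y": -46}
    - {"x": -10,"y": -20,"wz": -5.8}
    - {"wz": -5.8}
    - {"wz": -5.8}
    - {"wz": -5.8}

```text
invalid input at $.increments[0]: expected keys x, y, z, wx, wy, wz
```

All six keys are needed in every row.

Call:
step_arm:
  increments:
    - {"x": -20,"y": -25,"z": -6,"wx": 0,"wy": 0,"wz": 0}
    - {"x": -37,"y": -46,"z": -6,"wx": 0,"wy": 0,"wz": 0}
    - {"x": -37,"y": -46,"z": -6,"wx": 0,"wy": 0,"wz": 0}
    - {"x": -37,"y": -46,"z": -6,"wx": 0,"wy": 0,"wz": 0}
    - {"x": -37,"y": -46,"z": -6,"wx": 0,"wy": 0,"wz": 0}
    - {"x": -37,"y": -46,"z": -6,"wx": 0,"wy": 0,"wz": 0}
    - {"x": -37,"y": -46,"z": -6,"wx": 0,"wy": 0,"wz": 0}
    - {"x": -37,"y": -46,"z": -6,"wx": 0,"wy": 0,"wz": 0}
    - {"x": -37,"y": -46,"z": -6,"wx": 0,"wy": 0,"wz": 0}
    - {"x": -37,"y": -46,"z": -6,"wx": 0,"wy": 0,"wz": 0}
  jaw: -1
  newtons: 30

```text
t: 2.25
ee_pos: [0.384, 0.0554, 0.3022]
ee_rot: [0.139, 0.99, 0.0, 0.001]
force: [0.5, 0.5, -0.6]
grip_width: 0.999
grasp_force: 0.0
```

Call:
step_arm:
  increments:
    - {"x": -37,"y": -46,"z": 0,"wx": 0,"wy": 0,"wz": 0}
    - {"x": -37,"y": -46,"z": 0,"wx": 0,"wy": 0,"wz": 0}
    - {"x": -37,"y": -46,"z": 0,"wx": 0,"wy": 0,"wz": 0}
    - {"x": -37,"y": -46,"z": 0,"wx": 0,"wy": 0,"wz": 0}
    - {"x": -37,"y": -46,"z": 0,"wx": 0,"wy": 0,"wz": 0}
    - {"x": -37,"y": -46,"z": 0,"wx": 0,"wy": 0,"wz": 0}
    - {"x": -10,"y": -20,"z": 0,"wx": 0,"wy": 0,"wz": -5.8}
    - {"x": 0,"y": 0,"z": 0,"wx": 0,"wy": 0,"wz": -5.8}
    - {"x": 0,"y": 0,"z": 0,"wx": 0,"wy": 0,"wz": -5.8}
    - {"x": 0,"y": 0,"z": 0,"wx": 0,"wy": 0,"wz": -5.8}

```text
t: 3.5
ee_pos: [0.525, -0.2915, 0.3015]
ee_rot: [-0.064, 0.998, 0.0, -0.0]
force: [0.1, 0.2, -0.2]
grip_width: 0.998
grasp_force: 0.0
```

```bash
cat >> h.py <<'E'
from scipy.spatial.transform import Rotation as Rn
def to(xyz,yawy):
    """tool-frame delta (mm) from the present pose to a target, tool y at yawy deg"""
    s=robot.get_state(); R=Rn.from_quat(s["ee_rot"]); d=R.inv().apply(np.array(xyz)-s["ee_pos"])*1000
    ty=R.apply([0,1,0]); cur=np.degrees(np.arctan2(ty[1],ty[0])); tilt=np.degrees(np.arccos(-R.apply([0,0,1])[2]))
    print("delta mm",np.round(d,1),"yaw y now",round(cur,1),"wz",round(-(yawy-cur),1),"tilt",round(tilt,2),"t",s["t"])
def rect(n,W,m):
    if m.sum()<8: print(n,"few");return
    P=W[m][:,:2]; r=cv2.minAreaRect((P*1000).astype(np.float32)); print(n,m.sum(),np.round(r[0],1),np.round(r[1],1),round(r[2],1),"z",np.round(np.nanpercentile(W[m][:,2],[5,50,95]),3))
E
python3 - <<'E'
from h import *
i=robot.camera_info("wrist"); p,d=robot.capture("wrist"); save("w1",p); W=world("wrist",d,i); np.save("w1.npy",W)
x,y,z=W[...,0],W[...,1],W[...,2]
b=(x>.4)&(x<.66)&(y<-.1)&(y>-.42)
rect("rib",W,b&(z>.175)&(z<.2)&(y<-.2)); rect("rock",W,b&(z>.138)&(z<.2)&(y<-.2)); rect("rails",W,b&(z>.11)&(z<.132)); rect("keys",W,b&(z>.078)&(z<.1)); rect("lid",W,b&(z>.05)&(z<.06))
to([.525,-.292,.171],97.5)
E
```

```text
rib 4330 [ 523.8 -290.8] [101.  43.] 6.9 z [0.183 0.19  0.191]
rock 17541 [ 526.1 -289.6] [171.5 135.6] 7.4 z [0.143 0.148 0.191]
rails 1681 [ 529.5 -265.2] [240.7 136. ] 87.0 z [0.121 0.125 0.127]
keys 751 [ 527.3 -267.5] [227.3 131.4] 86.9 z [0.083 0.086 0.089]
lid 3964 [ 529.4 -265.3] [249.7 149.7] 86.9 z [0.054 0.056 0.057]
delta mm [ 1.000e-01 -6.000e-01  1.306e+02] yaw y now 97.6 wz 0.1 tilt 0.0 t 3.55
```

View pics/w1.png

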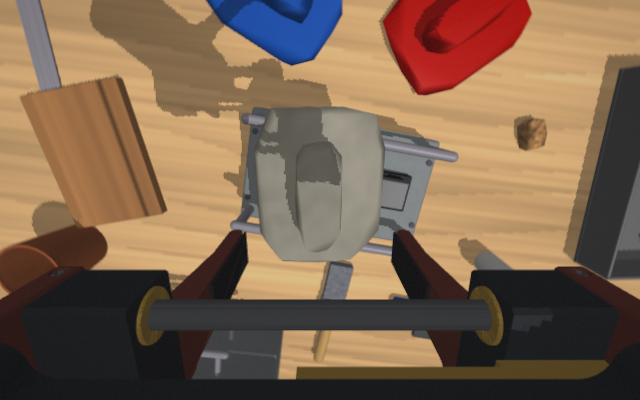

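The wrist view shows the rock's rib at (318,195), centred between the open fingers, with the start key at (395,190). I can descend straight onto it.

Call:
step_arm:
  increments:
    - {"x": 0,"y": 0,"z": 20,"wx": 0,"wy": 0,"wz": 0.4}
    - {"x": 0,"y": 0,"z": 25,"wx": 0,"wy": 0,"wz": 0}
    - {"x": 0,"y": 0,"z": 25,"wx": 0,"wy": 0,"wz": 0}
    - {"x": 0,"y": 0,"z": 20,"wx": 0,"wy": 0,"wz": 0}
    - {"x": 0,"y": 0,"z": 15,"wx": 0,"wy": 0,"wz": 0}
    - {"x": 0,"y": 0,"z": 10,"wx": 0,"wy": 0,"wz": 0}
    - {"x": 0,"y": 0,"z": 8,"wx": 0,"wy": 0,"wz": 0}
    - {"x": 0,"y": 0,"z": 6,"wx": 0,"wy": 0,"wz": 0}
    - {"x": 0,"y": 0,"z": 0,"wx": 0,"wy": 0,"wz": 0}
    - {"x": 0,"y": 0,"z": 0,"wx": 0,"wy": 0,"wz": 0}

```text
t: 4.8
ee_pos: [0.5251, -0.2914, 0.1732]
ee_rot: [-0.059, 0.998, -0.0, 0.0]
force: [0.4, -0.4, 0.2]
grip_width: 0.999
grasp_force: 0.0
```

Call:
step_arm:
  increments:
    - {"x": 0,"y": 0,"z": 0,"wx": 0,"wy": 0,"wz": 0}
    - {"x": 0,"y": 0,"z": 0,"wx": 0,"wy": 0,"wz": 0}
    - {"x": 0,"y": 0,"z": 0,"wx": 0,"wy": 0,"wz": 0}
    - {"x": 0,"y": 0,"z": 0,"wx": 0,"wy": 0,"wz": 0}
    - {"x": 0,"y": 0,"z": 0,"wx": 0,"wy": 0,"wz": 0}
    - {"x": 0,"y": 0,"z": 0,"wx": 0,"wy": 0,"wz": 0}
    - {"x": 0,"y": 0,"z": 0,"wx": 0,"wy": 0,"wz": 0}
    - {"x": 0,"y": 0,"z": 0,"wx": 0,"wy": 0,"wz": 0}
    - {"x": 0,"y": 0,"z": 0,"wx": 0,"wy": 0,"wz": 0}
    - {"x": 0,"y": 0,"z": 0,"wx": 0,"wy": 0,"wz": 0}
  jaw: 1
  newtons: 40

```text
t: 6.05
ee_pos: [0.525, -0.2914, 0.1727]
ee_rot: [-0.059, 0.998, -0.0, 0.0]
force: [0.2, -1.6, -0.2]
grip_width: 0.497
grasp_force: 39.9
```

Call:
step_arm:
  increments:
    - {"x": 0,"y": 0,"z": -3,"wx": 0,"wy": 0,"wz": 0}
    - {"x": 0,"y": 0,"z": -5,"wx": 0,"wy": 0,"wz": 0}
    - {"x": 0,"y": 0,"z": -8,"wx": 0,"wy": 0,"wz": 0}
    - {"x": 0,"y": 0,"z": -12,"wx": 0,"wy": 0,"wz": 0}
    - {"x": 0,"y": 0,"z": -14,"wx": 0,"wy": 0,"wz": 0}
    - {"x": 0,"y": 0,"z": -14,"wx": 0,"wy": 0,"wz": 0}
    - {"x": 0,"y": 0,"z": -14,"wx": 0,"wy": 0,"wz": 0}
    - {"x": 0,"y": 0,"z": -14,"wx": 0,"wy": 0,"wz": 0}
    - {"x": 0,"y": 0,"z": -10,"wx": 0,"wy": 0,"wz": 0}
    - {"x": 0,"y": 0,"z": -6,"wx": 0,"wy": 0,"wz": 0}

```text
t: 7.3
ee_pos: [0.5251, -0.2914, 0.2734]
ee_rot: [-0.059, 0.998, -0.0, 0.0]
force: [0.4, 0.7, -5.9]
grip_width: 0.498
grasp_force: 39.9
```

```bash
python3 - <<'E'
from h import *
s=robot.get_state(); print(s["ee_pos"],s["force"],s["torque"],s["grasp_force"],s["grip_width"])
i=robot.camera_info("wrist"); p,d=robot.capture("wrist"); save("w2",p); W=world("wrist",d,i)
x,y,z=W[...,0],W[...,1],W[...,2]
b=(x>.4)&(x<.66)&(y<-.1)&(y>-.42)
m=b&(z>.22)&(z<.256)
rect("rib",W,b&(z>.275)&(z<.295)&(y<-.2)); rect("slab+rib",W,b&(z>.235)&(z<.295)&(y<-.2))
# slab plane tilt
m=b&(z>.235)&(z<.258); P=W[m]; A=np.c_[P[:,:2],np.ones(len(P))]; print("slope",np.linalg.lstsq(A,P[:,2],rcond=None)[0],m.sum())
# tray target: local x -40
a=np.radians(8.6); c=np.array([.465,.248])-.040*np.array([np.cos(a),np.sin(a)]); print("rock target",c)
rk=np.array([.526,-.290]); off=Rn.from_euler("z",1.4,degrees=True).apply([*(s["ee_pos"][:2]-rk),0])[:2]
to([*(c+off),.30],98.6)
E
```

```text
[ 0.5250715  -0.29135187  0.27342803] [ 0.36886805  0.73463015 -5.86762545] [ 0.05769929 -0.01383161 -0.03047645] 39.9176949262619 0.4983251812791784
rib 12758 [ 521.6 -287.3] [98.9 61.1] 26.0 z [0.28  0.291 0.292]
slab+rib 38557 [ 522.4 -289.5] [165.3 138.1] 8.1 z [0.243 0.249 0.292]
slope [0.01807182 0.00847567 0.24155373] 24885
rock target [0.42544974 0.24201859]
delta mm [ 37.2 540.2 -26.5] yaw y now 96.8 wz -1.8 tilt 0.08 t 7.35
```

Call:
step_arm:
  increments:
    - {"x": 1,"y": 12,"z": 0,"wx": 0,"wy": 0,"wz": 0}
    - {"x": 2,"y": 25,"z": 0,"wx": 0,"wy": 0,"wz": 0}
    - {"x": 3,"y": 36,"z": 0,"wx": 0,"wy": 0,"wz": 0}
    - {"x": 3,"y": 42,"z": 0,"wx": 0,"wy": 0,"wz": 0}
    - {"x": 3,"y": 42,"z": 0,"wx": 0,"wy": 0,"wz": 0}
    - {"x": 3,"y": 42,"z": 0,"wx": 0,"wy": 0,"wz": 0}
    - {"x": 3,"y": 42,"z": 0,"wx": 0,"wy": 0,"wz": 0}
    - {"x": 3,"y": 42,"z": 0,"wx": 0,"wy": 0,"wz": 0}
    - {"x": 3,"y": 42,"z": 0,"wx": 0,"wy": 0,"wz": 0}
    - {"x": 3,"y": 42,"z": 0,"wx": 0,"wy": 0,"wz": 0}

```text
t: 8.6
ee_pos: [0.4537, 0.0717, 0.272]
ee_rot: [-0.059, 0.998, 0.0, -0.0]
force: [0.2, -0.5, -5.8]
grip_width: 0.501
grasp_force: 39.9
```

Call:
step_arm:
  increments:
    - {"x": 3,"y": 42,"z": 0,"wx": 0,"wy": 0,"wz": 0}
    - {"x": 3,"y": 42,"z": 0,"wx": 0,"wy": 0,"wz": 0}
    - {"x": 2,"y": 38,"z": 0,"wx": 0,"wy": 0,"wz": 0}
    - {"x": 1,"y": 28,"z": 0,"wx": 0,"wy": 0,"wz": 0}
    - {"x": 1,"y": 16,"z": 0,"wx": 0,"wy": 0,"wz": 0}
    - {"x": 0,"y": 7,"z": 0,"wx": 0,"wy": 0,"wz": 0}
    - {"x": 0,"y": 0,"z": 0,"wx": 0,"wy": 0,"wz": -1}
    - {"x": 0,"y": 0,"z": 0,"wx": 0,"wy": 0,"wz": -0.8}
    - {"x": 0,"y": 0,"z": 0,"wx": 0,"wy": 0,"wz": 0}
    - {"x": 0,"y": 0,"z": 0,"wx": 0,"wy": 0,"wz": 0}

```text
t: 9.85
ee_pos: [0.4248, 0.2402, 0.2727]
ee_rot: [-0.074, 0.997, 0.0, 0.0]
force: [0.4, -0.1, -4.5]
grip_width: 0.5
grasp_force: 39.9
```

```bash
python3 - <<'E'
from h import *
s=robot.get_state(); print(s["ee_pos"],s["force"],s["torque"],s["grasp_force"])
i=robot.camera_info("wrist"); p,d=robot.capture("wrist"); W=world("wrist",d,i)
t,dt=robot.capture("top"); save("t2",t); T=world("top",dt)
for n,V in(("w",W),("t",T)):
    x,y,z=V[...,0],V[...,1],V[...,2]; b=(x>.25)&(x<.68)&(y>.08)&(y<.42)
    rect(n+" walls",V,b&(z>.054)&(z<.064)); rect(n+" rock",V,b&(z>.2)&(z<.258)); rect(n+" pebble",V,b&(z>.015)&(z<.04)&(x>.54)&(x<.6)&(y>.22)&(y<.3))
# free edge check: rock slab from wrist camera
x,y,z=W[...,0],W[...,1],W[...,2]
m=(x>.3)&(x<.55)&(z>.235)&(z<.258)&(y>.15)&(y<.35); P=W[m]; print("slab x,y range",P.min(0),P.max(0))
E
```

```text
[0.42476305 0.24015338 0.2727101 ] [ 0.35687438 -0.07830785 -4.46108721] [-0.01879781 -0.01396924  0.00883131] 39.91770029067993
w walls 1518 [344.2 232.7] [ 60.4 240.5] 9.9 z [0.055 0.06  0.062]
w rock 24903 [421.9 241.7] [165.3 138.6] 9.3 z [0.24  0.248 0.249]
w pebble few
t walls 817 [464.9 247.9] [300.6 240.8] 8.6 z [0.055 0.059 0.062]
t rock 2481 [428.2 230.7] [174.6 119.4] 9.1 z [0.236 0.246 0.249]
t pebble 232 [572.3 265.1] [41.3 33.6] 62.6 z [0.02  0.031 0.033]
slab x,y range [0.3363953  0.16808364 0.235016  ] [0.5099674  0.31327091 0.25785671]
```

View pics/t2.png

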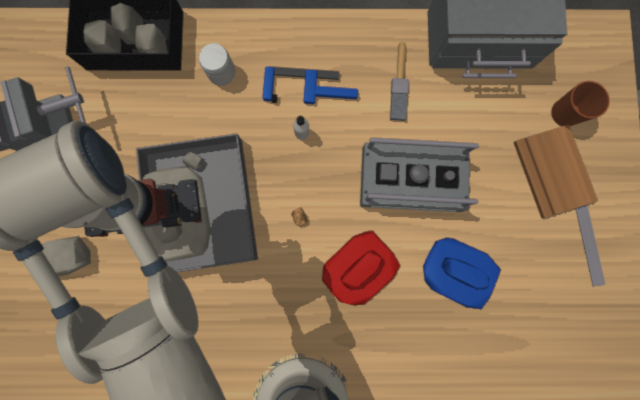

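The top view shows the rock over the tray near end and clear of the pebble at (194,160). The keys are now uncovered: start at (388,173), stop at (419,174) and reset at (448,176). I'll lower the rock.

Call:
step_arm:
  increments:
    - {"x": 0,"y": 0,"z": 8,"wx": 0,"wy": 0,"wz": 0}
    - {"x": 0,"y": 0,"z": 16,"wx": 0,"wy": 0,"wz": 0}
    - {"x": 0,"y": 0,"z": 24,"wx": 0,"wy": 0,"wz": 0}
    - {"x": 0,"y": 0,"z": 28,"wx": 0,"wy": 0,"wz": 0}
    - {"x": 0,"y": 0,"z": 28,"wx": 0,"wy": 0,"wz": 0}
    - {"x": 0,"y": 0,"z": 28,"wx": 0,"wy": 0,"wz": 0}
    - {"x": 0,"y": 0,"z": 24,"wx": 0,"wy": 0,"wz": 0}
    - {"x": 0,"y": 0,"z": 20,"wx": 0,"wy": 0,"wz": 0}
    - {"x": 0,"y": 0,"z": 14,"wx": 0,"wy": 0,"wz": 0}
    - {"x": 0,"y": 0,"z": 8,"wx": 0,"wy": 0,"wz": 0}

```text
t: 11.2
ee_pos: [0.4244, 0.2405, 0.0738]
ee_rot: [-0.075, 0.997, -0.0, -0.0]
force: [1.1, -0.5, -5.0]
grip_width: 0.497
grasp_force: 39.9
```

Call:
step_arm:
  increments:
    - {"x": 0,"y": 0,"z": 4,"wx": 0,"wy": 0,"wz": 0}
    - {"x": 0,"y": 0,"z": 3,"wx": 0,"wy": 0,"wz": 0}
    - {"x": 0,"y": 0,"z": 2,"wx": 0,"wy": 0,"wz": 0}
    - {"x": 0,"y": 0,"z": 2,"wx": 0,"wy": 0,"wz": 0}
    - {"x": 0,"y": 0,"z": 2,"wx": 0,"wy": 0,"wz": 0}
    - {"x": 0,"y": 0,"z": 2,"wx": 0,"wy": 0,"wz": 0}
    - {"x": 0,"y": 0,"z": 2,"wx": 0,"wy": 0,"wz": 0}
    - {"x": 0,"y": 0,"z": 1,"wx": 0,"wy": 0,"wz": 0}
    - {"x": 0,"y": 0,"z": 1,"wx": 0,"wy": 0,"wz": 0}
    - {"x": 0,"y": 0,"z": 0,"wx": 0,"wy": 0,"wz": 0}

```text
t: 12.45
ee_pos: [0.4246, 0.2406, 0.0556]
ee_rot: [-0.075, 0.997, -0.0, -0.0]
force: [0.7, 0.2, -4.1]
grip_width: 0.501
grasp_force: 39.9
```

Call:
step_arm:
  increments:
    - {"x": 0,"y": 0,"z": 0.7,"wx": 0,"wy": 0,"wz": 0}
    - {"x": 0,"y": 0,"z": 0.7,"wx": 0,"wy": 0,"wz": 0}
    - {"x": 0,"y": 0,"z": 0.6,"wx": 0,"wy": 0,"wz": 0}
    - {"x": 0,"y": 0,"z": 0.5,"wx": 0,"wy": 0,"wz": 0}
    - {"x": 0,"y": 0,"z": 0.5,"wx": 0,"wy": 0,"wz": 0}
    - {"x": 0,"y": 0,"z": 0,"wx": 0,"wy": 0,"wz": 0}
    - {"x": 0,"y": 0,"z": 0,"wx": 0,"wy": 0,"wz": 0}
    - {"x": 0,"y": 0,"z": 0,"wx": 0,"wy": 0,"wz": 0}
    - {"x": 0,"y": 0,"z": 0,"wx": 0,"wy": 0,"wz": 0}
    - {"x": 0,"y": 0,"z": 0,"wx": 0,"wy": 0,"wz": 0}

```text
t: 13.7
ee_pos: [0.4246, 0.2406, 0.0527]
ee_rot: [-0.075, 0.997, 0.0, 0.0]
force: [0.8, -0.1, -5.4]
grip_width: 0.501
grasp_force: 39.9
```

Call:
step_arm:
  increments:
    - {"x": 0,"y": 0,"z": 0.5,"wx": 0,"wy": 0,"wz": 0}
    - {"x": 0,"y": 0,"z": 0.5,"wx": 0,"wy": 0,"wz": 0}
    - {"x": 0,"y": 0,"z": 0.5,"wx": 0,"wy": 0,"wz": 0}
    - {"x": 0,"y": 0,"z": 0,"wx": 0,"wy": 0,"wz": 0}
    - {"x": 0,"y": 0,"z": 0,"wx": 0,"wy": 0,"wz": 0}
    - {"x": 0,"y": 0,"z": 0,"wx": 0,"wy": 0,"wz": 0}
    - {"x": 0,"y": 0,"z": 0,"wx": 0,"wy": 0,"wz": 0}
    - {"x": 0,"y": 0,"z": 0,"wx": 0,"wy": 0,"wz": 0}
    - {"x": 0,"y": 0,"z": 0,"wx": 0,"wy": 0,"wz": 0}
    - {"x": 0,"y": 0,"z": 0,"wx": 0,"wy": 0,"wz": 0}

```text
t: 14.95
ee_pos: [0.4246, 0.2406, 0.0526]
ee_rot: [-0.075, 0.997, 0.0, 0.0]
force: [-5.2, -2.4, 7.1]
grip_width: 0.503
grasp_force: 39.9
```

Contact is confirmed, with the force reversed to +7 N. Releasing and retreating.

Call:
step_arm:
  increments:
    - {"x": 0,"y": 0,"z": -0.5,"wx": 0,"wy": 0,"wz": 0}
    - {"x": 0,"y": 0,"z": 0,"wx": 0,"wy": 0,"wz": 0}
    - {"x": 0,"y": 0,"z": 0,"wx": 0,"wy": 0,"wz": 0}
    - {"x": 0,"y": 0,"z": 0,"wx": 0,"wy": 0,"wz": 0}
    - {"x": 0,"y": 0,"z": 0,"wx": 0,"wy": 0,"wz": 0}
    - {"x": 0,"y": 0,"z": 0,"wx": 0,"wy": 0,"wz": 0}
    - {"x": 0,"y": 0,"z": 0,"wx": 0,"wy": 0,"wz": 0}
    - {"x": 0,"y": 0,"z": 0,"wx": 0,"wy": 0,"wz": 0}
    - {"x": 0,"y": 0,"z": 0,"wx": 0,"wy": 0,"wz": 0}
    - {"x": 0,"y": 0,"z": 0,"wx": 0,"wy": 0,"wz": 0}
  jaw: -1

```text
t: 16.2
ee_pos: [0.4246, 0.2406, 0.0516]
ee_rot: [-0.075, 0.997, -0.0, 0.0]
force: [0.8, -0.4, -0.6]
grip_width: 1.001
grasp_force: 0.0
```

Call:
step_arm:
  increments:
    - {"x": 0,"y": 0,"z": -4,"wx": 0,"wy": 0,"wz": 0}
    - {"x": 0,"y": 0,"z": -10,"wx": 0,"wy": 0,"wz": 0}
    - {"x": 0,"y": 0,"z": -16,"wx": 0,"wy": 0,"wz": 0}
    - {"x": 0,"y": 0,"z": -22,"wx": 0,"wy": 0,"wz": 0}
    - {"x": 0,"y": 0,"z": -28,"wx": 0,"wy": 0,"wz": 0}
    - {"x": 0,"y": 0,"z": -30,"wx": 0,"wy": 0,"wz": 0}
    - {"x": 0,"y": 0,"z": -30,"wx": 0,"wy": 0,"wz": 0}
    - {"x": 0,"y": 0,"z": -30,"wx": 0,"wy": 0,"wz": 0}
    - {"x": 0,"y": 0,"z": -25,"wx": 0,"wy": 0,"wz": 0}
    - {"x": 0,"y": 0,"z": -15,"wx": 0,"wy": 0,"wz": 0}

```text
t: 17.45
ee_pos: [0.4248, 0.2407, 0.2644]
ee_rot: [-0.075, 0.997, 0.001, 0.001]
force: [0.5, -0.4, -0.1]
grip_width: 1.001
grasp_force: 0.0
```

```bash
python3 - <<'E'
from h import *
i=robot.camera_info("wrist"); p,d=robot.capture("wrist"); save("w3",p); W=world("wrist",d,i)
x,y,z=W[...,0],W[...,1],W[...,2]; b=(x>.25)&(x<.68)&(y>.08)&(y<.42)
rect("rib",W,b&(z>.055)&(z<.08)&(abs(x-.425)<.06)&(abs(y-.24)<.05))
c=b&(abs(x-.425)<.1)&(abs(y-.24)<.085); rect("slab",W,c&(z>.018)&(z<.075))
m=c&(z>.018)&(z<.036); P=W[m]; print("slope",np.linalg.lstsq(np.c_[P[:,:2],np.ones(len(P))],P[:,2],rcond=None)[0],np.percentile(P[:,2],[5,50,95]))
for n in("scene","top"):
    p,d=robot.capture(n); save(n+"3",p); V=world(n,d); np.save(n+"3.npy",V); x,y,z=V[...,0],V[...,1],V[...,2]; b=(x>.4)&(x<.66)&(y<-.12)&(y>-.42)
    rect(n+" lid",V,b&(z>.05)&(z<.06))
    for k,cy in(("start",-.195),("stop",-.265),("reset",-.335)):
        rect(n+" "+k,V,b&(abs(x-.53)<.035)&(abs(y-cy)<.03)&(z>.078)&(z<.1))
    for q in("start_top","reset_top","stop_top"):
        for o in robot.landmark_of(n,q)[:1]:
            r,cc=np.round(o["centre"]).astype(int); print(n,q,round(o["p"],2),r,cc,np.round(V[r,cc],4))
E
```

```text
rib 2638 [423.1 242.6] [101.6  42.8] 7.6 z [0.063 0.07  0.071]
slab 11558 [411.7 240.7] [199.1 136.2] 11.4 z [0.023 0.028 0.071]
slope [0.00279206 0.00703489 0.02435108] [0.02134448 0.02776804 0.02937659]
scene lid 2964 [ 533.4 -269.2] [250.  151.9] 86.5 z [0.051 0.054 0.056]
scene start 158 [ 537.1 -199.3] [36.5 37.5] 88.8 z [0.079 0.083 0.086]
scene stop 199 [ 535.6 -270.1] [41.9 37.4] 69.1 z [0.082 0.09  0.095]
scene reset 58 [ 529.8 -339. ] [20.6 19.6] 83.3 z [0.08  0.084 0.085]
scene reset_top 0.61 273 244 [ 0.5271 -0.3459  0.0825]
scene stop_top 0.44 253 268 [ 0.531  -0.2698  0.0942]
top lid 4453 [ 528.7 -267.6] [249.9 148.6] 86.8 z [0.052 0.055 0.058]
top start 254 [ 533.1 -197.5] [35.1 36.1] 88.4 z [0.082 0.085 0.088]
top stop 290 [ 529.4 -267.5] [43.3 41.4] 47.9 z [0.084 0.092 0.096]
top reset 76 [ 525.8 -337.1] [19.8 21. ] 78.7 z [0.081 0.085 0.088]
top start_top 0.63 172 390 [ 0.5311 -0.2002  0.0881]
top reset_top 0.67 178 454 [ 0.5206 -0.3515  0.0682]
top stop_top 0.84 173 417 [ 0.5281 -0.2604  0.0919]
```

View pics/scene3.png

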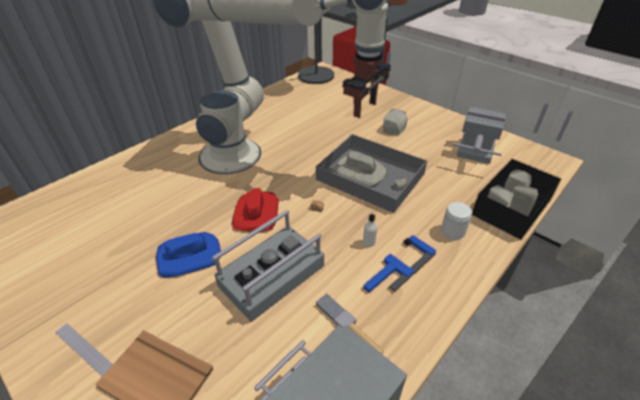

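The scene view shows the rock flat and right way up in the tray at (358,165), with the pebble untouched. The keys are free: reset at (244,273), stop at (268,256) and start at (291,241). I'll close the gripper and go over the reset key.

Call:
step_arm:
  increments:
    - {"x": 0,"y": -20,"z": 0,"wx": 0,"wy": 0,"wz": 0}
    - {"x": -1,"y": -40,"z": 0,"wx": 0,"wy": 0,"wz": 0}
    - {"x": -1,"y": -50,"z": 0,"wx": 0,"wy": 0,"wz": 0}
    - {"x": -1,"y": -50,"z": 0,"wx": 0,"wy": 0,"wz": 0}
    - {"x": -1,"y": -50,"z": 0,"wx": 0,"wy": 0,"wz": 0}
    - {"x": -1,"y": -50,"z": 0,"wx": 0,"wy": 0,"wz": 0}
    - {"x": -1,"y": -50,"z": 0,"wx": 0,"wy": 0,"wz": 0}
    - {"x": -1,"y": -50,"z": 0,"wx": 0,"wy": 0,"wz": 0}
    - {"x": -1,"y": -50,"z": 0,"wx": 0,"wy": 0,"wz": 0}
    - {"x": -1,"y": -50,"z": 0,"wx": 0,"wy": 0,"wz": 0}
  jaw: 1
  newtons: 20

```text
t: 19.15
ee_pos: [0.502, -0.2146, 0.2611]
ee_rot: [-0.075, 0.997, 0.0, -0.0]
force: [-0.1, 0.2, -0.3]
grip_width: 0.002
grasp_force: 0.0
```

Call:
step_arm:
  increments:
    - {"x": -1,"y": -45,"z": 0,"wx": 0,"wy": 0,"wz": 0}
    - {"x": -1,"y": -40,"z": 0,"wx": 0,"wy": 0,"wz": 0}
    - {"x": -2,"y": -26,"z": 0,"wx": 0,"wy": 0,"wz": 0}
    - {"x": -1,"y": -14,"z": 0,"wx": 0,"wy": 0,"wz": 0}
    - {"x": 0,"y": 0,"z": 0,"wx": 0,"wy": 0,"wz": 4}
    - {"x": 0,"y": 0,"z": 0,"wx": 0,"wy": 0,"wz": 4.6}
    - {"x": 0,"y": 0,"z": 0,"wx": 0,"wy": 0,"wz": 0}
    - {"x": 0,"y": 0,"z": 0,"wx": 0,"wy": 0,"wz": 0}
    - {"x": 0,"y": 0,"z": 0,"wx": 0,"wy": 0,"wz": 0}
    - {"x": 0,"y": 0,"z": 0,"wx": 0,"wy": 0,"wz": 0}

```text
t: 20.4
ee_pos: [0.5256, -0.3357, 0.2617]
ee_rot: [0.0, 1.0, -0.0, 0.0]
force: [-1.2, 0.1, 0.3]
grip_width: 0.006
grasp_force: 0.0
```

```bash
python3 - <<'E'
from h import *
i=robot.camera_info("wrist"); p,d=robot.capture("wrist"); save("w4",p); W=world("wrist",d,i)
x,y,z=W[...,0],W[...,1],W[...,2]; b=(x>.4)&(x<.66)&(y<-.12)&(y>-.42)
rect("lid",W,b&(z>.05)&(z<.06))
for k,cy in(("start",-.195),("stop",-.265),("reset",-.335)):
    rect(k,W,b&(abs(x-.53)<.035)&(abs(y-cy)<.03)&(z>.08)&(z<.1))
to([.526,-.3365,.114],90); print(robot.get_state()["ee_pos"],robot.get_state()["joint_pos"])
E
```

```text
lid 15168 [ 529.4 -265.4] [249.3 149.5] 86.9 z [0.055 0.056 0.057]
start 1023 [ 533.5 -195.6] [36.6 36.5] 86.8 z [0.083 0.086 0.087]
stop 1152 [ 529.5 -265.5] [43.  43.2] 76.1 z [0.086 0.093 0.096]
reset 289 [ 525.4 -334.9] [20.8 20.5] 41.2 z [0.084 0.086 0.087]
delta mm [ -0.4  -0.8 147.6] yaw y now 90.0 wz -0.0 tilt 0.0 t 20.45
[ 0.52558643 -0.3357367   0.2616431 ] [-6.22974802e-01  1.61395521e-01  1.11908293e+00 -3.79027274e-05
  1.86112020e+00 -2.19365042e+00]
```

View pics/w4.png

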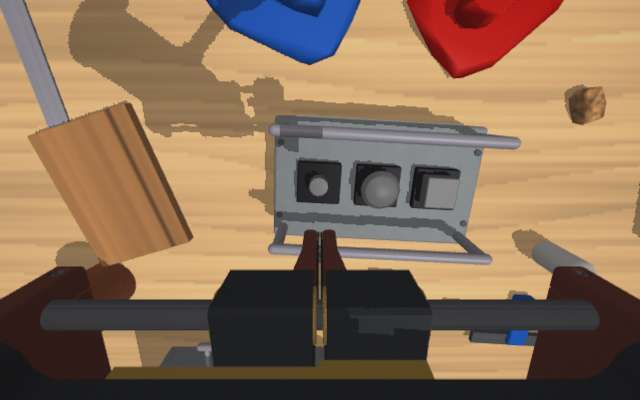

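The wrist view shows reset at (318,186) under the fingertips, stop at (380,190) and start at (440,193). Going down onto reset.

Call:
step_arm:
  increments:
    - {"x": 0,"y": 0,"z": 12,"wx": 0,"wy": 0,"wz": 0}
    - {"x": 0,"y": 0,"z": 20,"wx": 0,"wy": 0,"wz": 0}
    - {"x": 0,"y": 0,"z": 25,"wx": 0,"wy": 0,"wz": 0}
    - {"x": 0,"y": 0,"z": 25,"wx": 0,"wy": 0,"wz": 0}
    - {"x": 0,"y": 0,"z": 25,"wx": 0,"wy": 0,"wz": 0}
    - {"x": 0,"y": 0,"z": 20,"wx": 0,"wy": 0,"wz": 0}
    - {"x": 0,"y": 0,"z": 14,"wx": 0,"wy": 0,"wz": 0}
    - {"x": 0,"y": 0,"z": 7,"wx": 0,"wy": 0,"wz": 0}
    - {"x": 0,"y": 0,"z": 0,"wx": 0,"wy": 0,"wz": 0}
    - {"x": 0,"y": 0,"z": 0,"wx": 0,"wy": 0,"wz": 0}

```text
t: 21.7
ee_pos: [0.526, -0.3361, 0.1147]
ee_rot: [0.0, 1.0, -0.0, 0.001]
force: [0.2, -0.8, 0.1]
grip_width: 0.004
grasp_force: 0.0
```

Call:
step_arm:
  increments:
    - {"x": 0,"y": 0,"z": 3,"wx": 0,"wy": 0,"wz": 0}
    - {"x": 0,"y": 0,"z": 3,"wx": 0,"wy": 0,"wz": 0}
    - {"x": 0,"y": 0,"z": 3,"wx": 0,"wy": 0,"wz": 0}
    - {"x": 0,"y": 0,"z": 2,"wx": 0,"wy": 0,"wz": 0}
    - {"x": 0,"y": 0,"z": 2,"wx": 0,"wy": 0,"wz": 0}
    - {"x": 0,"y": 0,"z": 1,"wx": 0,"wy": 0,"wz": 0}
    - {"x": 0,"y": 0,"z": 0,"wx": 0,"wy": 0,"wz": 0}
    - {"x": 0,"y": 0,"z": 0,"wx": 0,"wy": 0,"wz": 0}
    - {"x": 0,"y": 0,"z": 0,"wx": 0,"wy": 0,"wz": 0}
    - {"x": 0,"y": 0,"z": 0,"wx": 0,"wy": 0,"wz": 0}

```text
t: 22.95
ee_pos: [0.5256, -0.3358, 0.0997]
ee_rot: [0.0, 1.0, -0.0, 0.0]
force: [-1.3, 1.1, 3.6]
grip_width: 0.002
grasp_force: 2.0
```

Call:
step_arm:
  increments:
    - {"x": 0,"y": 0,"z": 1,"wx": 0,"wy": 0,"wz": 0}
    - {"x": 0,"y": 0,"z": 1,"wx": 0,"wy": 0,"wz": 0}
    - {"x": 0,"y": 0,"z": 0.6,"wx": 0,"wy": 0,"wz": 0}
    - {"x": 0,"y": 0,"z": 0.4,"wx": 0,"wy": 0,"wz": 0}
    - {"x": 0,"y": 0,"z": 0,"wx": 0,"wy": 0,"wz": 0}
    - {"x": 0,"y": 0,"z": 0,"wx": 0,"wy": 0,"wz": 0}
    - {"x": 0,"y": 0,"z": 0,"wx": 0,"wy": 0,"wz": 0}
    - {"x": 0,"y": 0,"z": 0,"wx": 0,"wy": 0,"wz": 0}
    - {"x": 0,"y": 0,"z": 0,"wx": 0,"wy": 0,"wz": 0}
    - {"x": 0,"y": 0,"z": 0,"wx": 0,"wy": 0,"wz": 0}

```text
t: 24.2
ee_pos: [0.5256, -0.3358, 0.0982]
ee_rot: [0.0, 1.0, -0.0, 0.0]
force: [-3.0, 2.3, 9.9]
grip_width: 0.006
grasp_force: 5.2
```

Fully in, with 9.9 N against the stop. I'll let it up and move over start, well above the stop key.

Call:
step_arm:
  increments:
    - {"x": 0,"y": 0,"z": -2,"wx": 0,"wy": 0,"wz": 0}
    - {"x": 0,"y": 0,"z": -4,"wx": 0,"wy": 0,"wz": 0}
    - {"x": 0,"y": 0,"z": -8,"wx": 0,"wy": 0,"wz": 0}
    - {"x": 0,"y": 0,"z": -14,"wx": 0,"wy": 0,"wz": 0}
    - {"x": 0,"y": 0,"z": -14,"wx": 0,"wy": 0,"wz": 0}
    - {"x": 0,"y": 0,"z": -10,"wx": 0,"wy": 0,"wz": 0}
    - {"x": 0,"y": 0,"z": -6,"wx": 0,"wy": 0,"wz": 0}
    - {"x": 0,"y": 0,"z": 0,"wx": 0,"wy": 0,"wz": 0}
    - {"x": 0,"y": 0,"z": 0,"wx": 0,"wy": 0,"wz": 0}
    - {"x": 0,"y": 0,"z": 0,"wx": 0,"wy": 0,"wz": 0}

```text
t: 25.45
ee_pos: [0.5254, -0.3356, 0.1539]
ee_rot: [0.0, 1.0, 0.0, -0.0]
force: [-0.0, 0.7, 0.7]
grip_width: 0.005
grasp_force: 0.0
```

Call:
step_arm:
  increments:
    - {"x": -1,"y": 12,"z": 0,"wx": 0,"wy": 0,"wz": 0}
    - {"x": -1,"y": 24,"z": 0,"wx": 0,"wy": 0,"wz": 0}
    - {"x": -2,"y": 32,"z": 0,"wx": 0,"wy": 0,"wz": 0}
    - {"x": -2,"y": 32,"z": 0,"wx": 0,"wy": 0,"wz": 0}
    - {"x": -1,"y": 24,"z": 0,"wx": 0,"wy": 0,"wz": 0}
    - {"x": -1,"y": 12,"z": 0,"wx": 0,"wy": 0,"wz": 0}
    - {"x": 0,"y": 4,"z": 0,"wx": 0,"wy": 0,"wz": 0}
    - {"x": 0,"y": 0,"z": 0,"wx": 0,"wy": 0,"wz": 0}
    - {"x": 0,"y": 0,"z": 0,"wx": 0,"wy": 0,"wz": 0}
    - {"x": 0,"y": 0,"z": 0,"wx": 0,"wy": 0,"wz": 0}

```text
t: 26.7
ee_pos: [0.5336, -0.1964, 0.1545]
ee_rot: [0.001, 1.0, 0.0, -0.0]
force: [-0.7, -0.8, 0.6]
grip_width: 0.008
grasp_force: 0.0
```

```bash
python3 - <<'E'
from h import *
to([.5335,-.1957,.107],90)
i=robot.camera_info("wrist"); p,d=robot.capture("wrist"); save("w5",p); W=world("wrist",d,i)
x,y,z=W[...,0],W[...,1],W[...,2]; b=(x>.4)&(x<.66)&(y<-.12)&(y>-.42)
for k,cy in(("start",-.195),("stop",-.265),("reset",-.335)):
    rect(k,W,b&(abs(x-.53)<.035)&(abs(y-cy)<.03)&(z>.076)&(z<.1))
E
```

```text
delta mm [ 0.1  0.7 47.5] yaw y now 89.9 wz -0.1 tilt 0.01 t 26.7
start 1804 [ 533.3 -195.4] [36.  36.3] 87.1 z [0.082 0.086 0.087]
stop 2440 [ 529.3 -264.9] [43.6 42.8] 52.6 z [0.086 0.093 0.096]
reset 774 [ 525.7 -334.5] [21.3 21.7] 53.9 z [0.078 0.085 0.087]
```

Call:
step_arm:
  increments:
    - {"x": 0,"y": 0.7,"z": 4,"wx": 0,"wy": 0,"wz": 0}
    - {"x": 0,"y": 0,"z": 8,"wx": 0,"wy": 0,"wz": 0}
    - {"x": 0,"y": 0,"z": 12,"wx": 0,"wy": 0,"wz": 0}
    - {"x": 0,"y": 0,"z": 11,"wx": 0,"wy": 0,"wz": 0}
    - {"x": 0,"y": 0,"z": 7,"wx": 0,"wy": 0,"wz": 0}
    - {"x": 0,"y": 0,"z": 4,"wx": 0,"wy": 0,"wz": 0}
    - {"x": 0,"y": 0,"z": 0,"wx": 0,"wy": 0,"wz": 0}
    - {"x": 0,"y": 0,"z": 0,"wx": 0,"wy": 0,"wz": 0}
    - {"x": 0,"y": 0,"z": 0,"wx": 0,"wy": 0,"wz": 0}
    - {"x": 0,"y": 0,"z": 0,"wx": 0,"wy": 0,"wz": 0}

```text
t: 28.0
ee_pos: [0.5338, -0.1952, 0.1089]
ee_rot: [0.0, 1.0, -0.0, 0.0]
force: [0.2, -0.1, -1.1]
grip_width: 0.008
grasp_force: 0.0
```

Call:
step_arm:
  increments:
    - {"x": 0,"y": 0,"z": 4.2,"wx": 0,"wy": 0,"wz": 0}
    - {"x": 0,"y": 0,"z": 4.5,"wx": 0,"wy": 0,"wz": 0}
    - {"x": 0,"y": 0,"z": 3.8,"wx": 0,"wy": 0,"wz": 0}
    - {"x": 0,"y": 0,"z": 0,"wx": 0,"wy": 0,"wz": 0}
    - {"x": 0,"y": 0,"z": 0,"wx": 0,"wy": 0,"wz": 0}
    - {"x": 0,"y": 0,"z": 0,"wx": 0,"wy": 0,"wz": 0}
    - {"x": 0,"y": 0,"z": 0,"wx": 0,"wy": 0,"wz": 0}
    - {"x": 0,"y": 0,"z": 0,"wx": 0,"wy": 0,"wz": 0}
    - {"x": 0,"y": 0,"z": 0,"wx": 0,"wy": 0,"wz": 0}
    - {"x": 0,"y": 0,"z": 0,"wx": 0,"wy": 0,"wz": 0}

```text
t: 29.25
ee_pos: [0.534, -0.1952, 0.0983]
ee_rot: [0.0, 1.0, -0.0, 0.001]
force: [-3.8, 0.9, 9.6]
grip_width: 0.008
grasp_force: 5.3
```

Call:
step_arm:
  increments:
    - {"x": 0,"y": 0,"z": 0,"wx": 0,"wy": 0,"wz": 0}
    - {"x": 0,"y": 0,"z": -6,"wx": 0,"wy": 0,"wz": 0}
    - {"x": 0,"y": 0,"z": -12,"wx": 0,"wy": 0,"wz": 0}
    - {"x": 0,"y": 0,"z": -16,"wx": 0,"wy": 0,"wz": 0}
    - {"x": 0,"y": 0,"z": -25,"wx": 0,"wy": 0,"wz": 0}
    - {"x": 0,"y": 0,"z": -25,"wx": 0,"wy": 0,"wz": 0}
    - {"x": 0,"y": 0,"z": -25,"wx": 0,"wy": 0,"wz": 0}
    - {"x": 0,"y": 0,"z": -20,"wx": 0,"wy": 0,"wz": 0}
    - {"x": 0,"y": 0,"z": -10,"wx": 0,"wy": 0,"wz": 0}
    - {"x": 0,"y": 0,"z": 0,"wx": 0,"wy": 0,"wz": 0}

```text
t: 30.5
ee_pos: [0.5339, -0.1952, 0.2357]
ee_rot: [0.0, 1.0, -0.0, 0.0]
force: [-1.1, 0.1, -0.5]
grip_width: 0.007
grasp_force: 0.0
```

```bash
python3 - <<'E'
from h import *
i=robot.camera_info("wrist"); p,d=robot.capture("wrist"); W=world("wrist",d,i)
x,y,z=W[...,0],W[...,1],W[...,2]; b=(x>.4)&(x<.66)&(y<-.12)&(y>-.42)
for k,cy in(("start",-.195),("stop",-.265),("reset",-.335)):
    rect(k,W,b&(abs(x-.53)<.035)&(abs(y-cy)<.03)&(z>.076)&(z<.1))
p,d=robot.capture("top"); save("t6",p); W=world("top",d); x,y,z=W[...,0],W[...,1],W[...,2]
t=(x>.25)&(x<.7)&(y>.08)&(y<.42)
rect("rock",W,t&(z>.018)&(z<.075)&(abs(x-.425)<.095)&(abs(y-.24)<.08)); rect("rib",W,t&(z>.064)&(z<.08)&(abs(x-.425)<.06)&(abs(y-.24)<.05)); rect("pebble",W,t&(z>.018)&(z<.04)&(x>.54)&(x<.6)&(y>.22)&(y<.3))
rect("chip",W,(x>.4)&(x<.5)&(abs(y-.015)<.06)&(z>.008)); rect("glue",W,(x>.58)&(x<.7)&(abs(y)<.05)&(z>.03))
E
```

```text
start 1189 [ 533.3 -195.2] [35.7 36.2] 87.8 z [0.084 0.086 0.087]
stop 1372 [ 529.5 -265. ] [43.5 43. ] 30.0 z [0.086 0.093 0.096]
reset 409 [ 525.5 -334.8] [21.5 21. ] 69.9 z [0.078 0.085 0.087]
rock 3604 [425.4 239.9] [171.4 135.1] 10.1 z [0.022 0.027 0.07 ]
rib 696 [425.  239.2] [97.7 41.8] 8.3 z [0.066 0.069 0.072]
pebble 225 [572.5 266. ] [41.3 33.6] 64.4 z [0.022 0.03  0.034]
chip 208 [436.2   7.4] [43.1 31.2] 21.7 z [0.014 0.019 0.022]
glue 264 [644.8   1.8] [33.  37.2] 9.2 z [0.039 0.074 0.11 ]
```

All keys are back up, the rock lies flat in the tray, and the pebble, chip and glue bottle haven't moved. Handing in.

```bash
python3 -c "
from rig import robot
print(robot.job_done())"
```

```text
the job is handed in; nothing more can be done
None
```

The job is handed in at about 31 s: the rock is flat and right way up in the tray, reset was pressed fully in and came back up, then start was held in for about 1 s and let up; stop and the bystanders were left alone.

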